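Count and hold a bevelled block in the corner jig

TASK

First count the next card-tray part on the desk counter: swing its spring lever all the way to its stop and let it spring back. Then lay the long bevelled block flat on the jig's plywood plate, bevel towards the open front of the jig and plain back against the fence, with its end touching the stop block, leaving the other things on the table where they are. Finish while holding it there: with the gripper still pressing on it, keep the block firmly pushed against the fence and down on the plate at the same time (one diagonal push on the bevel does both), and do not let go.

Things in the scene. Friction and masses are not known exactly. Their poses are not given: they have to be found in the camera images.
- lever (a joint): Lever of the desk counter, in rad. It turns about a vertical axis on top of the grey counter box. 0 = home, 1.1 = at its stop; the value grows as the lever turns counter-clockwise seen from above. A spring returns it home when released; 0.8 N at the black grip post starts it and about 2.5 N holds it at the stop.
- lever_tip (a point): Centre of the top of the black upright grip post at the free end of the counter's lever. The post is 14 mm across and 40 mm tall and stands 80 mm from the lever's pivot; its top is 101 mm and the flat steel lever arm 61 to 67 mm above the table. Nothing stands beside the post on its way.
- lever_pivot (a point): Point on the lever's vertical axis, on top of the grey counter box (box 90 x 70 x 55 mm, fixed to the table on a 110 x 85 mm foot), 57 mm above the table.
- block: Loose light-wood block, 45 (x) x 100 (y, length) x 40 mm high, 0.08 to 0.17 kg. One long upper edge is cut at 45 degrees: a bevel 20 mm wide and high facing -x and up (-x side upright only in its lowest 20 mm, +x back plain). Origin: centre of underside. Starts flat, bevel roughly to the robot. Friction 0.5 to 0.7: pressed steeply down before its back meets the fence, it sticks.
- bevel (a point): Centre of the block's bevel face: 12.5 mm to the block's -x side of its centre and 30 mm above its underside.
- plate: Plywood base plate of the corner jig, 130 mm (x) x 200 mm (y) x 12 mm, fixed to the table. Origin: centre of its underside; its top is 12 mm above the table. +x points from the open front edge, which faces the robot, to the fence.
- fence: Darker wooden fence, 20 mm thick (x) x 200 mm long (y) x 30 mm high, fixed on the plate along its far (+x) edge. Origin: centre of its underside, on the plate's top. Its working face is 10 mm to -x of its origin, 45 mm to +x of the plate's centre. Axes as the plate's.
- stop: Stop block of the same darker wood, 45 mm (x) x 30 mm (y) x 30 mm high, fixed on the plate against the fence near the plate's +y end. Origin: centre of its underside, on the plate's top. Its working face looks to -y, 15 mm from its origin. With the block home in the corner, the block's centre is level with the stop's in x and 65 mm to its -y side. Axes as the plate's.
- mug: White mug, 76 mm across and 90 mm tall, with a handle; stays where it is. Origin: centre of the underside.
- offcut: Small square wooden offcut, 45 x 45 x 40 mm, same wood as the bevelled block; stays where it is. Origin: centre of the underside.
- phone: Black phone lying flat, 72 x 145 x 10 mm; stays where it is. Origin: centre of the underside.
- screwdriver: Screwdriver lying in front of the jig; stays where it is.
- bottle: Brown glass bottle, 64 mm across and 200 mm tall; stays where it is. Origin: centre of the underside.
- lath: Thin wooden lath, 220 x 30 x 12 mm, lying in front of the counter; stays where it is. Origin: centre of the underside.
Not all that is in view belongs to the job. Leave any yellow look-alike of the block alone. What is shaped like the part that bears lever but turquoise is not meant.

How it is judged (in metres and radians):
On the way, in this order (a step that is already met when the one before it is completed fails the run):
1. the counter's lever is swung to its stop (value of joint lever above 1 rad), for 0.1 s.
2. the lever is let go and has sprung back home (value of joint lever below 0.1 rad), for 0.2 s.
3. the block lies on the plate in the corner, against fence and stop (x of block in the frame of plate above 0.019 m and z of block in the frame of plate between 0.009 and 0.0145 m and angle between the x axis of block and the x axis of plate, either way round below 0.06 rad and angle between block's own z axis and vertical below 0.06 rad and x of bevel in the frame of plate below 0.018 m and y of block in the frame of stop between -0.069 and -0.06 m), for 0.2 s.
At the end, for the whole second after the job is handed in: Block flat on the plate, bevel to the front, back within 3.5 mm of the fence, end within 4 mm of the stop, 0.06 rad, at rest; fingers press on it (over 4 N), it bears on the fence with over 3 N and on the plate with over 4 N; lever home (under 0.1 rad) (all of step 3 and contact force between block and fence above 3 N and contact force between block and plate above 4 N and contact force between the fingers and block above 4 N and value of joint lever below 0.1 rad and linear speed of block below 0.02 m/s); the arm keeps its last pose, push and grip.
It fails at once if one of the other loose things (mug, offcut, phone, screwdriver, bottle, lath) is moved more than 30 mm (distance of any of mug, offcut, phone, screwdriver, bottle, lath from where it was at the start of the episode above 0.03 m).
It also fails if it takes over 64 s, if anything falls off the work surface, if the arm or the gripper's body presses on something with over 40 N, if the wrist force passes 120 N, or if a joint passes its speed limit or range.

ROBOT

A 6-joint arm with a two-finger parallel gripper is mounted at the origin on the work surface. World frame = base frame: x ahead of the robot, y to its left, z up, the work surface at z = 0. Lengths are in mm, angles in rad, forces in N, time in s.
With the tool pointing down it reaches from about 250 to 725 mm from the base axis. Payload 4 kg.
Tool frame: the origin (TCP) lies at the very end of the fingers, on their centre line; the grasp point (between the pads) lies 19 mm behind it (hold_point_z is the distance from the TCP to the grasp point, in mm); z points along the fingers, y is the line along which they close (so a half turn about z gives the same grasp; the last joint's range is limited). The gripper opens to 85 mm and grips with 20 to 120 N. Pads are 22 mm wide; open, the fingers measure 114 mm over their backs; the gripper's body (76 mm by 85 mm) begins 54 mm behind the grasp point. The pads swing forward as they close: fully open they stand 13 mm farther back than shut.
Start: joints at [1.116, 0.241, 0.005, 1.335, 0, 1.571], TCP at [219.639, 449.175, 231.306] pointing down, gripper open.
Joint ranges: [-2.72, 2.72], [-1.05, 1.87], [-1.09, 1.28], [-1.99, 2.15], [-1.42, 1.44], [-3.14, 3.14]. Speed limits (rad/s): [2.79, 2.79, 3.14, 3.14, 3.14, 3.14].

INTERFACE

Orientations are given as a unit quaternion [x, y, z, w].
In Python, from plant import read_state, grab_frame, camera_info, sign_off, hold_point_z gives the robot as it stands. The module is installed in compiled form; this text tells all that it offers.
- The arm moves only by the tool drive_tool, never from a script. Its argument "rows" is one flat list of numbers, 5 for each row, row after row: the shift along the tool's x, y, z in units of 0.3 m (1.0 is 0.3 m), then the turn about the tool's z in units of 0.5 rad (1.0 is 0.5 rad), then the opening, from -1 (shut) to 1 (fully open), so that 0 is half open. In form: [dx, dy, dz, twist, jaw, dx, dy, dz, twist, jaw, ...]. A call has 1 to 5 rows; each row is the pose to reach, as a shift and turn from the pose commanded when the call began, along the tool's axes at that moment; what a row does not reach only later rows make up. A row lasts 1/8 s, in which the tool goes at most 62.5 mm and 10.7 degrees, less where a joint would pass 70% of its speed; a pose out of reach is approached as far as the arm can. A call with a number of a shift or a turn outside -1 to 1 is refused whole. A call with a gripper value outside its range is refused whole. The fingers move at their own pace and stop on an object; "force" is the grip in N (left out, the last holds). Time passes only in rows, so rows that repeat a pose let the fingers close. It gives the time, the measured TCP pose, the force, the opening and the grip force at its end, in the units of the state.
- read_state(): the state, without advancing time (a new reading comes with each control period).
- grab_frame(name): name is "scene" or "top" or "wrist"; returns the picture (384x512x3 uint8, red, green, blue); there is no depth.
- camera_info(name): a dict with "mtx" (3x3 intrinsics, pixels), "rvec" (rotation vector, rad) and "tvec" (3), from world to camera coordinates, as OpenCV has them; the wrist camera has in their place "hand_eye" (4x4, takes a point from camera to tool coordinates, whose origin is the TCP and whose axes are the flange's). Camera axes: x right, y down, z forward; pixel columns grow to the right and rows downward; lengths in mm; the calibration is good to about 2 mm. A picture is of the moment at which its call begins: read the wrist's pose just before it. camera_info takes no time and is no camera call.
- sign_off(): hands the job in; it is judged then, once.
The state is a dict: "clock": time; "q": joint angles; "joint_vel": joint speeds; "tau": joint torques, N m; "tool_pos": TCP position; "ee_rot": TCP orientation; "contact_force": force on the tool from outside, world axes, zero at the start; "torque": the same for the moment, N m; "finger_gap": finger opening in mm; "gripper_force": force on a finger pad.
Only numpy, scipy, OpenCV 4.12 (cv2) and the standard library are available. Lean on these libraries where they do the work, as an engineer would, in place of code of your own. Each camera call takes 0.05 s, during which the arm holds its last target. There are 200 camera calls.

## Working session

There is one attempt and no reset: what is moved stays moved. The work goes in short steps, Python scripts to look and compute and a tool call to move; the robot and the scene stay as the last step left them, time stands still between calls to the robot, and variables do not carry over. Pictures are saved under pics/ and viewed, at most 13 in all, crops included, and the job is handed in when it is done.

Besides the shell and the picture viewer there is one more tool, called after "Call:" by a JSON object that holds its "op" and its "data", one argument or row to a line. drive_tool: Moves the arm, as the interface text tells. Shifts and turns lie within -1 to 1; 1 stands for 0.3 m of shift or 0.5 rad of turn. Its arguments: {"type":"object","properties":{"rows":{"type":"array"},"force":{"type":"number"}},"required":["rows"]}

```bash
mkdir -p pics; cat > h.py <<'E'
import numpy as np, cv2
from plant import *
from scipy.spatial.transform import Rotation as R
def cam(n):
    c=camera_info(n); return np.array(c['mtx'],float),cv2.Rodrigues(np.array(c['rvec'],float))[0],np.array(c['tvec'],float).ravel()
def ray(n,uv,z):
    K,Rm,t=cam(n); o=-Rm.T@t
    d=Rm.T@np.linalg.solve(K,[uv[0],uv[1],1.]); return o+d*(z-o[2])/d[2]
def proj(n,p):
    K,Rm,t=cam(n); q=K@(Rm@np.array(p,float)+t); return q[:2]/q[2]
def save(n,f):
    im=grab_frame(n); np.save('pics/'+f+'.npy',im); cv2.imwrite('pics/'+f+'.png',cv2.cvtColor(im,cv2.COLOR_RGB2BGR)); return im
E
python3 - <<'E'
from h import *
print(read_state()); print(hold_point_z if not callable(hold_point_z) else hold_point_z())
a=save('top','top0');b=save('scene','scene0')
for n in('top','scene'):
    K,Rm,t=cam(n);print(n,-Rm.T@t,K[0,0])
E
```

```text
{'clock': 0.0, 'q': array([1.11598403e+00, 2.41401575e-01, 3.72987737e-03, 1.33519764e+00,
       3.36079795e-05, 1.57078969e+00]), 'joint_vel': array([-1.04706564e-03,  5.37090389e-04,  7.42789702e-05, -8.30429419e-04,
        4.24112021e-04,  1.03196559e-03]), 'tau': array([-5.80659944e-04, -3.72318864e+01,  2.52408493e+01,  1.69809762e-02,
       -9.25328686e-05,  7.78148149e-06]), 'tool_pos': array([219.36154684, 448.61152852, 230.42080775]), 'ee_rot': array([ 2.25447879e-01,  9.74254679e-01, -1.00602896e-03, -2.50055690e-04]), 'contact_force': array([0.06754969, 0.3749253 , 0.78156911]), 'torque': array([-0.01062977,  0.02427862,  0.03536799]), 'gripper_force': 0.0, 'finger_gap': 85.4682578653264}
18.700000000000003
top [ 387.70966691   37.43476399 1235.98772591] 352.0373130909413
scene [1041.88864746 -113.8868698   878.75720084] 381.6544188139018
```

View pics/top0.png

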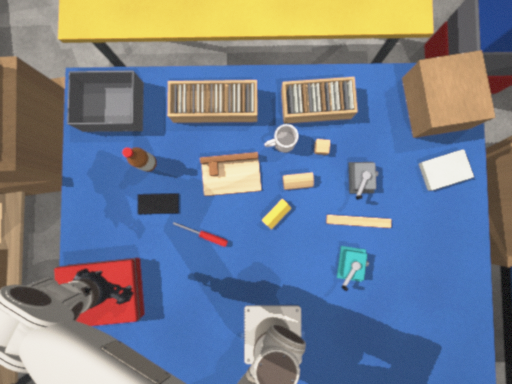

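View pics/scene0.png

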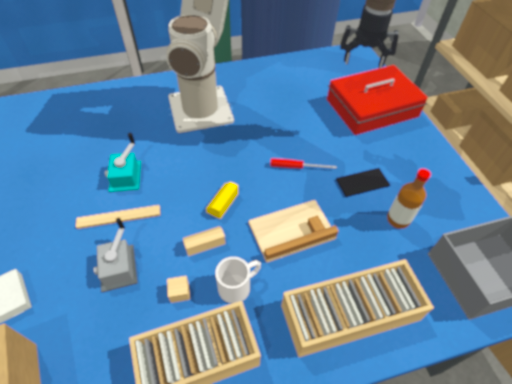

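The top view (up is +x, left is +y) shows these candidates:
- **Block:** the light-wood bevelled block at (298,181). It could be confused with the yellow look-alike (277,213), the small square offcut (322,147) and the lath (358,221).
- **Counter:** the grey one at (363,178) is meant, not the turquoise one at (350,265).
- **Jig:** at (231,174), with its fence at the top and its stop at (213,168).

In the scene view the block is at (205,241) and the grey counter at (116,265). I'll check these in a close crop.

```bash
python3 - <<'E'
from h import *
a=np.load('pics/top0.npy');hsv=cv2.cvtColor(a,cv2.COLOR_RGB2HSV)
c=a[120:235,190:390];cv2.imwrite('pics/crop0.png',cv2.cvtColor(cv2.resize(c,None,fx=4,fy=4,interpolation=cv2.INTER_CUBIC),cv2.COLOR_RGB2BGR))
m=cv2.inRange(hsv,(8,40,90),(28,190,255))
cs,_=cv2.findContours(m,cv2.RETR_EXTERNAL,cv2.CHAIN_APPROX_NONE)
for k in cs:
    x,y,w,h=cv2.boundingRect(k)
    if 190<x<400 and 125<y<240 and cv2.contourArea(k)>60:
        r=cv2.minAreaRect(k);print(r,np.round([ray('top',p,20)[:2] for p in cv2.boxPoints(r)],0).tolist())
for p in [(298,181),(322,147)]: print(hsv[p[1],p[0]])
E
```

```text
((358.4735107421875, 220.8982391357422), (63.592166900634766, 8.647469520568848), 3.814074993133545) [[380.0, -189.0], [409.0, -191.0], [394.0, -407.0], [364.0, -405.0]]
((276.4246520996094, 213.46575927734375), (13.818391799926758, 30.04453468322754), 42.87889862060547) [[392.0, 35.0], [468.0, -36.0], [435.0, -70.0], [360.0, 1.0]]
((298.0248107910156, 180.74752807617188), (14.030025482177734, 30.149629592895508), 84.2894058227539) [[546.0, -39.0], [556.0, -143.0], [507.0, -147.0], [497.0, -44.0]]
((230.69891357421875, 173.8382110595703), (38.01845169067383, 56.88545608520508), 84.5596694946289) [[610.0, 246.0], [627.0, 48.0], [495.0, 36.0], [477.0, 233.0]]
((322.0, 146.0), (14.0, 14.0), 90.0) [[672.0, -154.0], [672.0, -203.0], [623.0, -202.0], [623.0, -153.0]]
[ 21  90 237]
[ 22  81 243]
```

View pics/crop0.png

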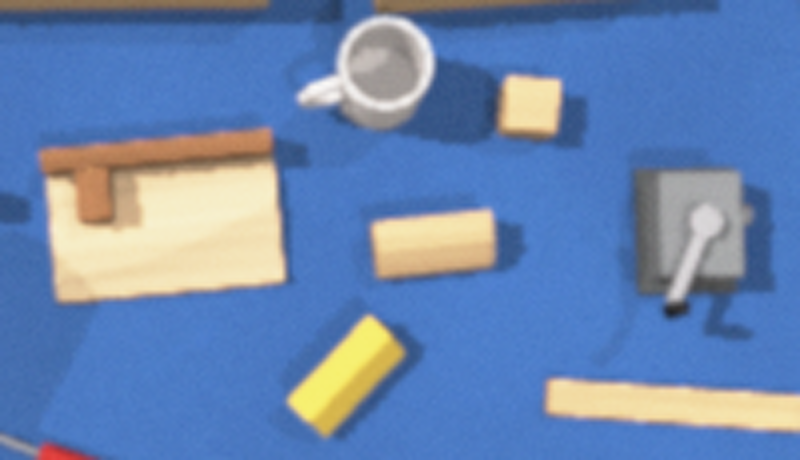

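```bash
python3 - <<'E'
from h import *
a=np.load('pics/top0.npy');hsv=cv2.cvtColor(a,cv2.COLOR_RGB2HSV)
b=np.load('pics/scene0.npy');hb=cv2.cvtColor(b,cv2.COLOR_RGB2HSV)
def tri(pa,pb):
    P=[]
    for n in('top','scene'):
        K,Rm,t=cam(n);P.append(K@np.c_[Rm,t])
    X=cv2.triangulatePoints(P[0],P[1],np.array(pa,float).reshape(2,1),np.array(pb,float).reshape(2,1));return (X[:3]/X[3]).ravel()
def blob(m,x0,y0,x1,y1):
    s=np.zeros_like(m);s[y0:y1,x0:x1]=m[y0:y1,x0:x1]
    n,l,st,c=cv2.connectedComponentsWithStats(s);o=[(st[i].tolist(),c[i].round(1).tolist()) for i in range(1,n) if st[i][4]>3];return o
print('black top',blob(cv2.inRange(hsv,(0,0,0),(180,255,50)),345,160,380,210))
print('black scene',blob(cv2.inRange(hb,(0,0,0),(180,255,60)),100,210,140,260))
print('light top',blob(cv2.inRange(hsv,(0,0,160),(180,60,255)),345,160,385,210))
print('light scene',blob(cv2.inRange(hb,(0,0,170),(180,60,255)),95,210,140,265))
ti=ray('top',(359.25,197),101);pv=ray('top',(366.5,175.3),70);print(ti,pv,ti-pv,np.linalg.norm((ti-pv)[:2]))
# jig
wood=cv2.inRange(hsv,(10,40,150),(28,140,255));brown=cv2.inRange(hsv,(0,110,70),(14,220,210))
for nm,m,z in(('plate',wood,12),('brown',brown,42)):
    s=np.zeros_like(m);s[145:200,195:265]=m[145:200,195:265]
    c=max(cv2.findContours(s,0,1)[0],key=cv2.contourArea);p=cv2.approxPolyDP(c,1.5,True)[:,0]
    print(nm);[print(q,ray('top',q,z)[:2].round(1)) for q in p]
# block bevel/top split
g=a[170:192,280:318]
for u in(290,298,306):print(u,[int(a[v,u].sum()/3) for v in range(168,195)])
big=lambda im,x0,y0,x1,y1,f:cv2.resize(im[y0:y1,x0:x1],None,fx=f,fy=f,interpolation=cv2.INTER_CUBIC)
A=big(b,90,190,350,310,3);cv2.imwrite('pics/crop1.png',cv2.cvtColor(A,cv2.COLOR_RGB2BGR))
E
```

```text
black top []
black scene [([118, 220, 5, 7, 16], [119.8, 223.2])]
light top [([355, 163, 21, 32, 412], [364.8, 175.6])]
light scene [([95, 210, 34, 6, 47], [110.5, 212.1]), ([97, 229, 31, 36, 631], [112.9, 250.8])]
[ 463.46677777 -280.12405157  101.        ] [ 537.43254712 -314.30134039   70.        ] [-73.96576935  34.17728883  31.        ] 81.4801945690269
plate
[256 153] [626.2  52. ]
[201 158] [609.9 245.8]
[202 162] [595.7 242.1]
[208 162] [595.5 221. ]
[207 164] [588.4 224.5]
[202 164] [588.6 242.1]
[204 193] [486.2 234.5]
[216 194] [482.5 192.4]
[259 190] [495.7  42.1]
[260 182] [523.7  38.5]
[257 160] [601.3  48.6]
[219 163] [591.7 182.2]
[218 167] [577.5 185.7]
[216 167] [577.6 192.7]
[217 160] [602.4 189.3]
[256 157] [612.   52.1]
brown
[256 153] [620.3  51.7]
[201 158] [604.4 240.6]
[201 161] [594.1 240.6]
[203 163] [587.1 233.7]
[207 162] [590.4 219.9]
[210 167] [573.1 209.5]
[210 174] [548.9 209.4]
[215 175] [545.4 192.3]
[217 174] [548.8 185.4]
[217 163] [586.7 185.5]
[219 161] [593.6 178.7]
[256 158] [603.   51.7]
290 [131, 130, 119, 119, 120, 125, 164, 208, 216, 219, 216, 210, 208, 208, 196, 187, 185, 182, 177, 171, 145, 114, 106, 125, 133, 130, 130]
298 [129, 123, 119, 116, 121, 159, 204, 214, 215, 215, 212, 210, 205, 200, 187, 185, 182, 178, 170, 151, 114, 106, 124, 133, 135, 133, 134]
306 [127, 118, 121, 120, 152, 199, 212, 215, 215, 215, 209, 206, 200, 189, 183, 182, 181, 172, 160, 122, 104, 120, 133, 137, 137, 138, 137]
```

View pics/crop1.png

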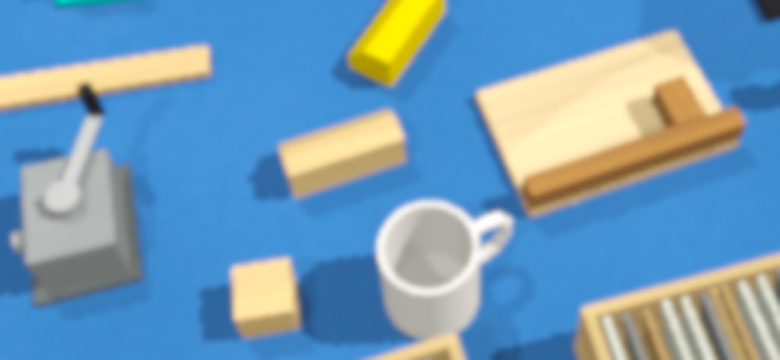

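The crop confirms it. The plain wooden block at crop (345,150) has its plain back to this camera and its bevel towards the robot. The grey counter's lever pivots at (62,197), with the black post at (92,98). The fence and stop are at (640,160) and (680,103). Next I move towards the lever with the fingers shut.

Call:
{"op": "drive_tool", "data": {
  "rows": [-0.7,-0.68,0,1,-1,-0.7,-0.68,0,1,-1,-0.7,-0.68,0,1,-1,-0.7,-0.68,0,1,-1,-0.7,-0.68,0,1,-1],
  "force": 40
}}

```text
clock: 0.72
tool_pos: [318.6, 171.3, 231.1]
ee_rot: [0.46, 0.888, -0.0, 0.0]
contact_force: [0.9, 1.3, -0.6]
finger_gap: -0.2
gripper_force: 0.0
```

```bash
cat >> h.py <<'E'
def go(x=None,y=None,z=None,yaw=None):
    s=read_state();p=np.array(s['tool_pos']);M=R.from_quat(s['ee_rot']).as_matrix()
    t=np.array([v if v is not None else p[i] for i,v in enumerate((x,y,z))])
    cy=np.arctan2(M[1,1],M[0,1]);d=M.T@(t-p)/300
    print('t',round(s['clock'],2),'pos',p.round(1),'yaw',round(cy,3),'F',np.array(s['contact_force']).round(1),'gap',round(s['finger_gap'],1),'q',np.array(s['q']).round(2))
    print('move',d.round(3),'twist',None if yaw is None else round(-(yaw-cy)/.5,3))
E
python3 - <<'E'
from h import *
L=lambda u,v,z:ray('top',(u,v),z)[:2].round(1)
print('block back@40',L(298,173,40),'front@0',L(298,187.4,0),L(298,187.4,20))
a=np.load('pics/top0.npy')
for v in(178,182,185):print(v,[int(a[v,u].sum()/3) for u in range(279,289)],[int(a[v,u].sum()/3) for u in range(309,319)])
print('stopface',L(217.3,170,12),'front corners',L(204.2,195.5,12),L(261.7,190.5,12))
print('left@0',L(283.5,183,0),'right@40',L(313.5,179,40))
go(463,-230,150,0.09)
E
```

```text
block back@40 [550.7 -91.3] front@0 [505.1 -95. ] [503.2 -92.9]
178 [126, 126, 120, 138, 184, 210, 218, 218, 216, 216] [207, 208, 206, 196, 159, 111, 96, 97, 92, 97]
182 [122, 119, 119, 123, 148, 187, 200, 203, 203, 202] [182, 183, 181, 173, 151, 116, 100, 96, 96, 95]
185 [120, 122, 120, 124, 139, 169, 180, 183, 184, 182] [169, 169, 166, 156, 132, 107, 96, 96, 94, 96]
stopface [566.9 188.1] front corners [477.4 233.8] [493.9  32.7]
left@0 [521.  -44.3] right@40 [ 529.8 -143.7]
t 0.72 pos [318.6 171.3 231.1] yaw 0.615 F [ 0.9  1.3 -0.6] gap -0.2 q [ 0.49 -0.03 -0.31  1.3  -0.    1.45]
move [-1.37  -0.378  0.271] twist 1.049
```

Call:
{"op": "drive_tool", "data": {
  "rows": [-1,-0.28,0.15,1,-1,-1,-0.28,0.15,1,-1,-1,-0.28,0.15,1,-1,-1,-0.28,0.15,1,-1,-1,-0.28,0.15,1,-1]
}}

```text
clock: 1.35
tool_pos: [422.9, -119.6, 186.2]
ee_rot: [0.665, 0.747, 0.0, -0.0]
contact_force: [0.7, 0.6, 0.2]
finger_gap: -0.1
gripper_force: 0.0
```

```bash
python3 - <<'E'
from h import *
go(463,-240,150,0.09)
E
```

```text
t 1.35 pos [ 422.9 -119.6  186.2] yaw 0.116 F [0.7 0.6 0.2] gap -0.1 q [-0.28  0.15 -0.23  1.19  0.    1.18]
move [-0.414  0.087  0.121] twist 0.051
```

Call:
{"op": "drive_tool", "data": {
  "rows": [-0.414,0.087,0.12,0.05,-1,-0.414,0.087,0.12,0.05,-1,-0.414,0.087,0.367,0.05,-1,-0.414,0.087,0.367,0.05,-1,-0.414,0.087,0.367,0.05,-1]
}}

```text
clock: 1.98
tool_pos: [461.9, -237.0, 75.9]
ee_rot: [0.674, 0.739, -0.0, -0.002]
contact_force: [-0.6, -0.5, 1.1]
finger_gap: -0.1
gripper_force: 0.0
```

```bash
python3 - <<'E'
from h import *
save('wrist','w1')
for d in(0,25,45,63):
    a=np.radians(155+d);go(537+80*np.cos(a),-314+80*np.sin(a)+18,77,0.09)
E
```

```text
t 2.02 pos [ 463.3 -237.4   77.5] yaw 0.092 F [ 0.6  0.2 -0.2] gap 0.0 q [-0.47  0.4  -0.2   0.98  0.    1.01]
move [-0.083 -0.004  0.002] twist 0.004
t 2.02 pos [ 463.3 -237.4   77.5] yaw 0.092 F [ 0.6  0.2 -0.2] gap 0.0 q [-0.47  0.4  -0.2   0.98  0.    1.01]
move [-0.193 -0.039  0.002] twist 0.004
t 2.02 pos [ 463.3 -237.4   77.5] yaw 0.092 F [ 0.6  0.2 -0.2] gap 0.0 q [-0.47  0.4  -0.2   0.98  0.    1.01]
move [-0.285 -0.031  0.002] twist 0.004
t 2.02 pos [ 463.3 -237.4   77.5] yaw 0.092 F [ 0.6  0.2 -0.2] gap 0.0 q [-0.47  0.4  -0.2   0.98  0.    1.01]
move [-0.361  0.002  0.002] twist 0.004
```

View pics/w1.png

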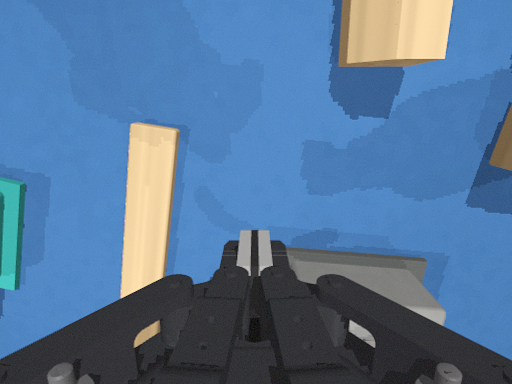

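The wrist view looks along +y. It shows the lath at (150,220), the grey counter at (360,290) and the block at (395,30). The fingers hang clear beside the post, so I push.

Call:
{"op": "drive_tool", "data": {
  "rows": [-0.09,-0.01,0,0,-1,-0.2,-0.035,0,0,-1,-0.29,-0.03,0,0,-1,-0.36,0.0,0,0,-1,-0.37,0.005,0,0,-1]
}}

```text
clock: 2.65
tool_pos: [475.3, -347.3, 79.0]
ee_rot: [0.674, 0.739, 0.001, 0.0]
contact_force: [-2.9, 5.9, 4.0]
finger_gap: -0.4
gripper_force: 3.2
```

```bash
python3 - <<'E'
from h import *
go()
b=save('scene','s2')
cv2.imwrite('pics/c2.png',cv2.cvtColor(cv2.resize(b[180:310,60:220],None,fx=4,fy=4),cv2.COLOR_RGB2BGR))
go()
E
```

```text
t 2.65 pos [ 475.3 -347.3   79. ] yaw 0.092 F [-2.9  5.9  4. ] gap -0.4 q [-0.63  0.52  0.    1.06  0.    0.85]
move [0. 0. 0.] twist None
t 2.7 pos [ 475.3 -347.1   79. ] yaw 0.092 F [-1.8  5.   3.5] gap 0.1 q [-0.63  0.52  0.    1.06  0.    0.85]
move [0. 0. 0.] twist None
```

View pics/c2.png

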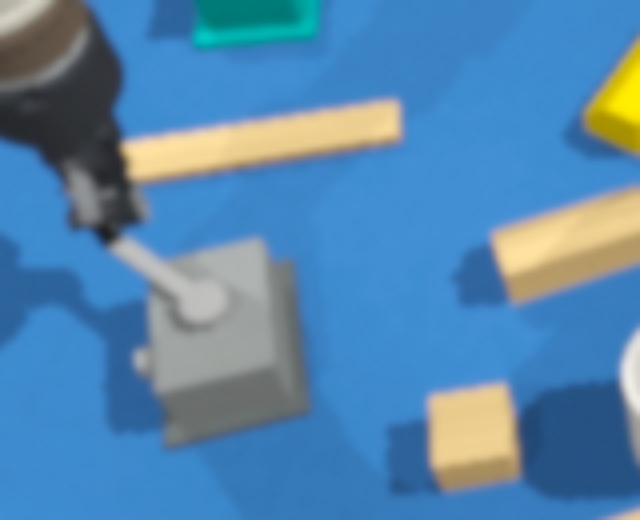

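The lever has swung round, with its tip at about (110,235) in the crop. I press a little further to confirm the stop.

Call:
{"op": "drive_tool", "data": {
  "rows": [-0.013,0.005,0,0,-1,-0.013,0.005,0,0,-1,-0.013,0.005,0,0,-1]
}}

```text
clock: 3.08
tool_pos: [475.6, -347.7, 78.8]
ee_rot: [0.673, 0.74, 0.002, -0.002]
contact_force: [-3.6, 10.7, 5.7]
finger_gap: -0.0
gripper_force: 5.1
```

It is hard against the stop: the force rose to 11 N with almost no travel. I retreat and let it spring home.

Call:
{"op": "drive_tool", "data": {
  "rows": [0.1,-0.03,0,0,-1,0.25,-0.03,0,0,-1,0.42,0.0,0,0,-1,0.42,0,0,0,-1,0.42,0,-0.15,0,-1]
}}

```text
clock: 3.7
tool_pos: [463.5, -224.8, 121.0]
ee_rot: [0.673, 0.739, -0.001, -0.002]
contact_force: [0.7, -0.3, 0.5]
finger_gap: -0.1
gripper_force: 0.0
```

Call:
{"op": "drive_tool", "data": {
  "rows": [0,0,-0.1,0,0.8,0,0,-0.1,0,0.8,0,0,-0.1,0,0.8]
}}

```text
clock: 4.08
tool_pos: [465.2, -226.9, 152.2]
ee_rot: [0.674, 0.739, 0.0, 0.001]
contact_force: [-1.1, -0.7, -0.2]
finger_gap: 54.5
gripper_force: 0.0
```

```bash
python3 - <<'E'
from h import *
b=save('scene','s3');h=cv2.cvtColor(b,cv2.COLOR_RGB2HSV)
m=cv2.inRange(h,(0,0,0),(180,255,60));ys,xs=np.nonzero(m[210:260,100:140]);print('post',xs.mean()+100,ys.mean()+210,len(xs))
go(528,-94,120,0.096)
E
```

```text
post 122.23809523809524 221.33333333333334 21
t 4.12 pos [ 464.6 -226.6  151.4] yaw 0.091 F [0.3 0.1 0. ] gap 61.7 q [-0.45  0.32 -0.1   1.15 -0.    1.03]
move [0.421 0.251 0.104] twist -0.01
```

Call:
{"op": "drive_tool", "data": {
  "rows": [0.42,0.25,0.1,0,0.9,0.42,0.25,0.1,0,0.9,0.42,0.25,0.1,0,0.9,0.42,0.25,0.1,0,0.9]
}}

```text
clock: 4.62
tool_pos: [527.6, -92.5, 119.7]
ee_rot: [0.673, 0.74, -0.001, -0.001]
contact_force: [-0.5, -0.8, 0.2]
finger_gap: 81.2
gripper_force: 0.0
```

```bash
python3 - <<'E'
from h import *
b=save('scene','s4');h=cv2.cvtColor(b,cv2.COLOR_RGB2HSV)
m=cv2.inRange(h,(0,0,0),(180,255,60));ys,xs=np.nonzero(m[210:240,105:135]);print('post',xs.mean()+105,ys.mean()+210,len(xs))
w=save('wrist','w4')
go(528,-94,1,0.096)
E
```

```text
post 119.91666666666667 223.33333333333334 24
t 4.72 pos [527.4 -94.5 120.6] yaw 0.091 F [-0.6 -0.4  0.5] gap 81.5 q [-0.18  0.38 -0.09  1.1  -0.    1.3 ]
move [0.001 0.003 0.399] twist -0.009
```

View pics/w4.png

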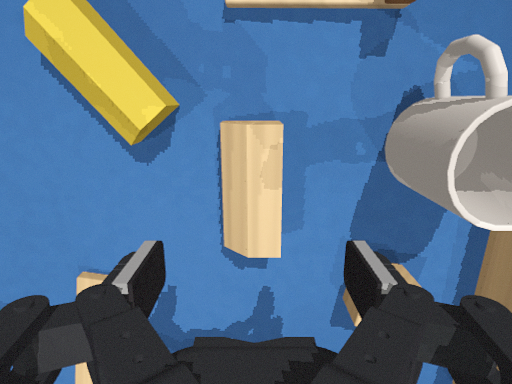

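The post is home again. In the wrist view the block at (252,190) sits centred between the fingers. Before descending I check its y position by projecting the block's expected ends into this view.

```bash
python3 - <<'E'
from h import *
c=camera_info('wrist');K=np.array(c['mtx']);H=np.array(c['hand_eye'])
s=read_state();T=np.eye(4);T[:3,:3]=R.from_quat(s['ee_rot']).as_matrix();T[:3,3]=s['tool_pos']
C=np.linalg.inv(T@H);a=.093
for lx,ly,z in[(22.5,50,40),(2.5-5,50,40),(22.5,-50,40),(22.5,-50,0),(-22.5,-50,0),(-22.5,50,0),(-22.5,-50,20)]:
    p=np.array([528+lx*np.cos(a)-ly*np.sin(a),-94+lx*np.sin(a)+ly*np.cos(a),z,1]);q=K@(C@p)[:3];print(lx,ly,z,(q[:2]/q[2]).round(0))
E
```

```text
22.5 50 40 [289. 129.]
-2.5 50 40 [253. 129.]
22.5 -50 40 [285. 260.]
22.5 -50 0 [281. 239.]
-22.5 -50 0 [231. 239.]
-22.5 50 0 [228. 124.]
-22.5 -50 20 [229. 249.]
```

Call:
{"op": "drive_tool", "data": {
  "rows": [0.008,-0.005,0.2,0,0.9,0.008,-0.005,0.3,0,0.9,0.008,-0.005,0.395,0,0.9,0.008,-0.005,0.395,0,0.9]
}}

```text
clock: 5.22
tool_pos: [523.7, -93.0, 1.0]
ee_rot: [0.675, 0.738, -0.002, -0.002]
contact_force: [-0.7, -0.1, -0.1]
finger_gap: 81.4
gripper_force: 0.0
```

Call:
{"op": "drive_tool", "data": {
  "rows": [0,0,0,0,-0.1,0,0,0,0,-0.1,0,0,0,0,-0.1,0,0,0,0,-0.1,0,0,0,0,-0.1],
  "force": 30
}}

```text
clock: 5.85
tool_pos: [527.8, -92.6, 4.8]
ee_rot: [0.674, 0.738, 0.001, 0.002]
contact_force: [-1.2, -1.4, 6.8]
finger_gap: 44.5
gripper_force: 32.1
```

Call:
{"op": "drive_tool", "data": {
  "rows": [0,0,0,0,-0.2,0,0,0,0,-0.2,0,0,0,0,-0.2]
}}

```text
clock: 6.22
tool_pos: [527.8, -92.7, 4.8]
ee_rot: [0.674, 0.738, 0.001, 0.002]
contact_force: [-0.6, -1.7, 7.1]
finger_gap: 44.5
gripper_force: 32.1
```

```bash
python3 - <<'E'
from h import *
go(550,125,100,0.085)
E
```

```text
t 6.22 pos [527.8 -92.7   4.8] yaw 0.091 F [-0.6 -1.7  7.1] gap 44.5 q [-0.17  0.51 -0.24  0.82 -0.    1.31]
move [ 0.715  0.14  -0.318] twist 0.011
```

Call:
{"op": "drive_tool", "data": {
  "rows": [0,0,-0.15,0,-0.2,0.1,0.03,-0.3,0,-0.2,0.3,0.08,-0.3,0,-0.2,0.5,0.13,-0.3,0,-0.2,0.62,0.13,-0.3,0,-0.2]
}}

```text
clock: 6.85
tool_pos: [549.2, 99.7, 93.6]
ee_rot: [0.673, 0.739, 0.001, 0.0]
contact_force: [-0.5, 0.3, -1.6]
finger_gap: 44.6
gripper_force: 31.5
```

```bash
python3 - <<'E'
from h import *
go(546,120,40,0.085)
w=save('wrist','w5')
b=save('top','t5')
cv2.imwrite('pics/c5.png',cv2.cvtColor(w,cv2.COLOR_RGB2BGR))
E
```

```text
t 6.85 pos [549.2  99.7  93.6] yaw 0.093 F [-0.5  0.3 -1.6] gap 44.6 q [ 0.18  0.45 -0.07  1.05  0.    1.66]
move [ 0.068 -0.005  0.179] twist 0.017
```

View pics/c5.png

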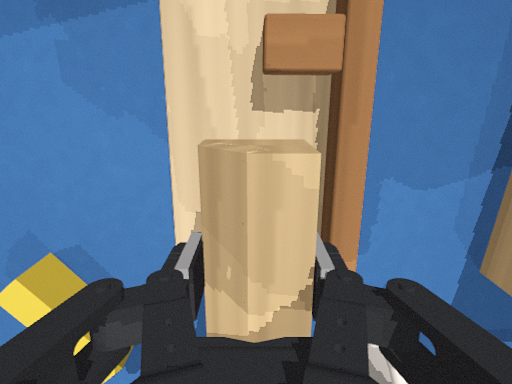

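The wrist view shows the block gripped square. Its bevel is on the front side, its far end is at row 145, the stop's top edge is at row 73 (cols 264–343), and the fence's top edge runs (343,73)–(330,250). I cast these points onto the z = 42 plane.

```bash
python3 - <<'E'
from h import *
c=camera_info('wrist');K=np.array(c['mtx']);H=np.array(c['hand_eye'])
s=read_state();T=np.eye(4);T[:3,:3]=R.from_quat(s['ee_rot']).as_matrix();T[:3,3]=s['tool_pos']
M=T@H
def wr(u,v,z):
    d=M[:3,:3]@np.linalg.solve(K,[u,v,1.]);o=M[:3,3];return (o+d*(z-o[2])/d[2]).round(1)
for u,v,z in[(264,73,42),(343,73,42),(330,250,42),(337,160,42),(175,242,12),(166,100,12),(204,146,93.6-4.8+40),(304,141,93.6-4.8+40)]:print(u,v,wr(u,v,z))
E
```

```text
264 73 [544.8 185.2  42. ]
343 73 [589.6 189.5  42. ]
330 250 [599.9  79.3  42. ]
337 160 [594.6 139.5  42. ]
175 242 [490.7  60.6  12. ]
166 100 [481.6 164.2  12. ]
204 146 [525.3 153.5 128.8]
304 141 [558.5 158.4 128.8]
```

Call:
{"op": "drive_tool", "data": {
  "rows": [0.084,-0.018,0.1,0.017,-0.2,0.084,-0.018,0.2,0.017,-0.2,0.084,-0.018,0.235,0.017,-0.2,0.084,-0.018,0.24,0.017,-0.2,0.084,-0.018,0.243,0.017,-0.2]
}}

```text
clock: 7.58
tool_pos: [541.9, 121.0, 21.2]
ee_rot: [0.678, 0.735, 0.001, 0.001]
contact_force: [0.4, 0.5, -0.6]
finger_gap: 44.6
gripper_force: 31.4
```

Call:
{"op": "drive_tool", "data": {
  "rows": [0,0,0.005,0,-0.2,0,0,0.01,0,-0.2,0,0,0.01,0,-0.2]
}}

```text
clock: 7.95
tool_pos: [540.9, 121.3, 17.3]
ee_rot: [0.677, 0.736, 0.0, 0.0]
contact_force: [0.1, -0.3, -0.7]
finger_gap: 44.5
gripper_force: 31.4
```

```bash
python3 - <<'E'
from h import *
go(546,135,18,0.085)
E
```

```text
t 7.95 pos [540.9 121.3  17.3] yaw 0.082 F [ 0.1 -0.3 -0.7] gap 44.5 q [ 0.22  0.53 -0.17  0.88 -0.    1.71]
move [ 0.044  0.021 -0.002] twist -0.005
```

Call:
{"op": "drive_tool", "data": {
  "rows": [0.03,0.012,0.006,0,-0.2,0.03,0.012,0.008,0,-0.2,0.036,0.012,0.008,0,-0.2,0.042,0.012,0.008,0,-0.2,0.046,0.012,0.008,0,-0.2]
}}

```text
clock: 8.57
tool_pos: [545.3, 132.6, 16.8]
ee_rot: [0.678, 0.735, -0.001, 0.004]
contact_force: [0.5, -11.8, 10.7]
finger_gap: 44.2
gripper_force: 32.7
```

Call:
{"op": "drive_tool", "data": {
  "rows": [0.0,0,-0.004,0,-0.2,0.008,0,-0.004,0,-0.2,0.014,0,-0.004,0,-0.2,0.014,0,-0.004,0,-0.2]
}}

```text
clock: 9.07
tool_pos: [544.9, 132.6, 17.0]
ee_rot: [0.679, 0.734, -0.004, 0.006]
contact_force: [1.6, -18.3, 4.6]
finger_gap: 44.3
gripper_force: 31.1
```

Against the stop. I ease off, open slightly and lift.

Call:
{"op": "drive_tool", "data": {
  "rows": [-0.01,0,0,0,-0.2,-0.01,0,0,0,0.25,-0.01,0,0,0,0.25,-0.01,0,0,0,0.25]
}}

```text
clock: 9.57
tool_pos: [543.1, 137.2, 15.9]
ee_rot: [0.677, 0.736, 0.0, -0.0]
contact_force: [0.6, 0.6, 0.2]
finger_gap: 53.3
gripper_force: 0.0
```

Call:
{"op": "drive_tool", "data": {
  "rows": [0,0,-0.1,0,0.25,0,0,-0.25,0,0.25,0,0,-0.25,0,-1,0,0,-0.25,0,-1,0,0,-0.25,0,-1]
}}

```text
clock: 10.2
tool_pos: [541.9, 136.4, 89.5]
ee_rot: [0.677, 0.736, -0.001, -0.001]
contact_force: [-0.0, 1.6, -0.0]
finger_gap: 0.3
gripper_force: 0.0
```

```bash
python3 - <<'E'
from h import *
w=save('wrist','w6')
go(490,131,92,0.085)
E
```

```text
t 10.25 pos [542.  136.4  89.4] yaw 0.083 F [-1.  1.  0.] gap -0.0 q [ 0.25  0.46 -0.07  1.05  0.    1.73]
move [-0.004 -0.174 -0.008] twist -0.005
```

View pics/w6.png

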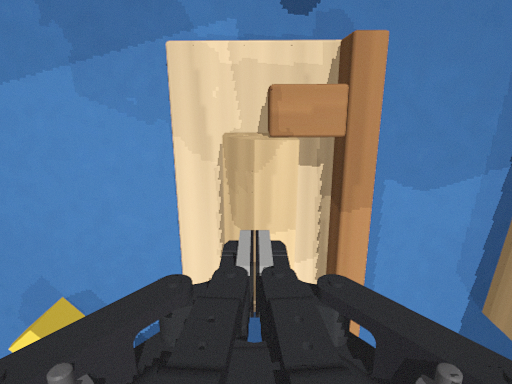

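The block lies flat on the plate with its end at the stop (row 135) and the fence on its right. Next I go down in front of it with shut fingers and push it towards the fence.

Call:
{"op": "drive_tool", "data": {
  "rows": [0.0,-0.19,0,0,-1,0.0,-0.19,0.1,0,-1,0.0,-0.19,0.232,0,-1,0.0,-0.19,0.232,0,-1]
}}

```text
clock: 10.75
tool_pos: [482.5, 130.9, 18.1]
ee_rot: [0.677, 0.736, -0.004, -0.002]
contact_force: [-0.5, -0.6, 0.2]
finger_gap: -0.3
gripper_force: 0.0
```

Call:
{"op": "drive_tool", "data": {
  "rows": [0.0,0.06,0,0,-1,0.0,0.09,0,0,-1,0.0,0.11,0,0,-1,0.0,0.13,0,0,-1,0,0.15,0,0,-1]
}}

```text
clock: 11.38
tool_pos: [530.3, 135.5, 22.2]
ee_rot: [0.677, 0.736, -0.001, -0.001]
contact_force: [-3.7, -0.6, 5.6]
finger_gap: 0.1
gripper_force: 2.8
```

Call:
{"op": "drive_tool", "data": {
  "rows": [0.0,0.012,0,0,-1,0.0,0.024,0,0,-1,0.0,0.03,0,0,-1,0.0,0.036,0,0,-1,0,0.036,0,0,-1]
}}

```text
clock: 12.0
tool_pos: [537.6, 135.9, 22.1]
ee_rot: [0.677, 0.736, -0.003, -0.003]
contact_force: [-12.7, -1.5, 13.5]
finger_gap: -0.3
gripper_force: 8.5
```

```bash
python3 - <<'E'
from h import *
go()
w=save('wrist','w7');t=save('top','t7')
cv2.imwrite('pics/c7.png',cv2.cvtColor(np.vstack([cv2.resize(w[60:260,130:400],None,fx=2,fy=2)[:330],cv2.resize(t[140:204,190:280],(540,384)[::1])[:260]]),cv2.COLOR_RGB2BGR))
E
```

```text
t 12.0 pos [537.6 135.9  22.1] yaw 0.083 F [-12.7  -1.5  13.5] gap -0.3 q [ 0.25  0.53 -0.15  0.9   0.    1.73]
move [0. 0. 0.] twist None
```

View pics/c7.png

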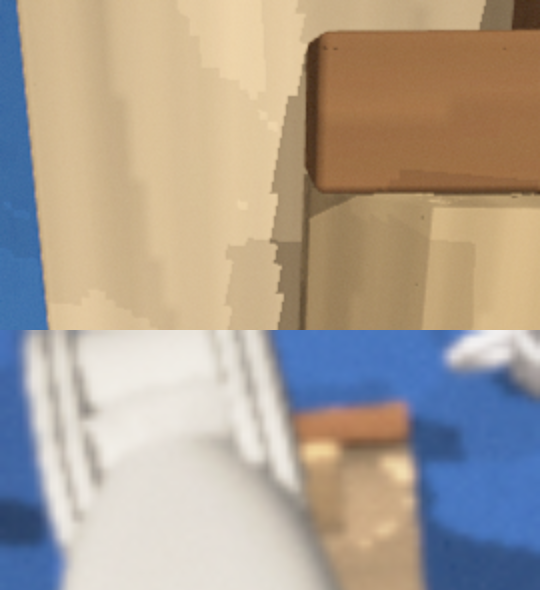

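The block's end touches the stop, and its front edge is level with the stop's front (col 307), so it is home in the corner. The fingers already push diagonally. I press a little more for margin on the fence force.

Call:
{"op": "drive_tool", "data": {
  "rows": [0.005,0.01,0.003,0,-1,0.005,0.02,0.003,0,-1,0.005,0.02,0.003,0,-1,0.005,0.02,0.003,0,-1]
}}

```text
clock: 12.6
tool_pos: [537.9, 136.0, 22.0]
ee_rot: [0.677, 0.736, -0.007, -0.005]
contact_force: [-26.9, -5.8, 31.8]
finger_gap: -0.3
gripper_force: 18.6
```

Call:
{"op": "drive_tool", "data": {
  "rows": [0,0,0,0,-1,0,0,0,0,-1,0,0,0,0,-1,0,0,0,0,-1]
}}

```text
clock: 13.1
tool_pos: [537.9, 136.0, 22.0]
ee_rot: [0.677, 0.736, -0.007, -0.005]
contact_force: [-27.1, -6.0, 32.5]
finger_gap: -0.1
gripper_force: 18.5
```

Call:
{"op": "drive_tool", "data": {
  "rows": [0,0,-0.007,0,-1,0,0,-0.007,0,-1,0,0,-0.007,0,-1,0,0,-0.007,0,-1]
}}

```text
clock: 13.6
tool_pos: [538.4, 135.6, 22.2]
ee_rot: [0.677, 0.736, -0.008, -0.005]
contact_force: [-20.9, -5.8, 18.7]
finger_gap: 0.2
gripper_force: 13.5
```

```bash
python3 - <<'E'
from h import *
go()
c=camera_info('wrist');K=np.array(c['mtx']);H=np.array(c['hand_eye'])
b=save('scene','s8');cv2.imwrite('pics/c8.png',cv2.cvtColor(np.hstack([cv2.resize(b[170:290,230:350],(396,396)),cv2.resize(b[180:300,60:180],(396,396))]),cv2.COLOR_RGB2BGR))
E
```

```text
t 13.6 pos [538.4 135.6  22.2] yaw 0.082 F [-20.9  -5.8  18.7] gap 0.2 q [ 0.25  0.54 -0.14  0.92 -0.    1.74]
move [0. 0. 0.] twist None
```

View pics/c8.png

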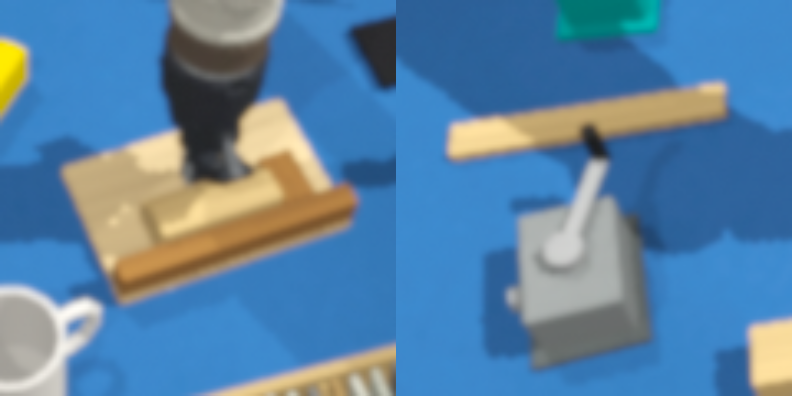

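Both views agree: the block sits in the corner against the fence and stop at crop (220,205), pressed by the fingers, and the lever is home at (595,140). The push is steady at about 21 N into the fence and 19 N down, so I hand in.

```bash
python3 -c "
from plant import *
print(sign_off())"
```

```text
the job is handed in; nothing more can be done
None
```

I swung the lever to its stop and it sprang back home. The block is held in the jig's corner against fence and stop, pressed with about 21 N towards the fence and 19 N down (wrist force reading). The job is handed in, but no verdict came back.

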